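# Run the sliding spice mill over the sieve

## Robot

A 6-joint arm with a two-finger parallel gripper is mounted at the origin on the work surface. World frame = base frame: x ahead of the robot, y to its left, z up, the work surface at z = 0. Lengths are in mm, angles in rad, forces in N, time in s.
With the tool pointing down it reaches from about 325 to 775 mm from the base axis. Payload 5.5 kg.
Tool frame: the origin (TCP) lies where the fingers leave the gripper's body, on its centre line; the fingertips stand 80 mm ahead of it and the grasp point (between the pads) lies 61 mm ahead of it; z points along the fingers, y is the line along which they close (so a half turn about z gives the same grasp; the last joint's range is limited). The gripper opens to 88 mm and grips with 3 to 60 N. Pads are 20 mm wide; open, the fingers measure 115 mm over their backs; the gripper's body (75 mm by 178 mm) begins 61 mm behind the grasp point.
Start: joints at [1.157, 0.091, 1.231, -0, 1.82, -0.057], TCP at [209.572, 562.225, 302.631] pointing down, gripper open.
Joint ranges: [-2.87, 2.87], [-0.86, 2.18], [0.17, 2.46], [-1.51, 4.65], [0.06, 2.69], [-2.65, 2.65]. Speed limits (rad/s): [2.57, 2.57, 3.01, 3.14, 3.14, 3.14].

## Interface

Orientations are given as a 3x3 rotation matrix whose columns are the frame's x, y, z axes.
In Python, from bench import r gives the robot as it stands.
- The arm moves only by the shell command python3 -m inch 'ROWS' [OPENING]. ROWS is text: rows parted by semicolons, each of 4 numbers parted by spaces: the shift along the tool's x, y, z normalised to -1 to 1, where 1 is 0.3 m, then the turn about the tool's z normalised to -1 to 1, where 1 is 1.5 rad. A call has 1 to 12 rows; each row shifts and turns the commanded pose from where the row before left it, along the tool's axes as they then stand; what a row does not reach is not made up. A row lasts 1/10 s, in which the tool goes at most 50 mm and 8.59 degrees, less where a joint would pass 70% of its speed; a pose out of reach is approached as far as the arm can. A call with a number of a shift or a turn outside -1 to 1 is refused whole. A call with a gripper value outside its range is refused whole. OPENING is the finger opening in mm, from 0 to 87.8, set as the call begins (- or left out, the last holds). The fingers move at their own pace and stop on an object; the grip force is fixed at half the most. Time passes only in rows, so rows that do not move let the fingers close. It gives the time, the measured TCP pose, the force, the opening and the grip force at its end, in the units of the state.
- r.get_obs(): the state, without advancing time (a new reading comes with each control period).
- r.read_camera(name): name is "scene" or "top"; returns (picture, depth): 480x640x3 uint8, red, green, blue; 480x640 float32, mm along the optical axis (not along the pixel's ray), 0 where there is no reading.
- r.camera_info(name): a dict with "camera_matrix" (3x3 intrinsics, pixels), "view" (4x4, takes a point from world to camera coordinates). Camera axes: x right, y up, looking along -z (the intrinsics and any distortion apply to the point x, -y, -z); pixel columns grow to the right and rows downward; lengths in mm; the calibration is good to about 2 mm. A picture is of the moment at which its call begins. camera_info takes no time and is no camera call.
- r.sign_off(): hands the job in; it is judged then, once.
The state is a dict: "time": time; "joint_positions": joint angles; "dq": joint speeds; "effort": joint torques, N m; "tcp_pos": TCP position; "tcp_rot": TCP orientation; "contact_force": force on the tool from outside, world axes, zero at the start; "torque": the same for the moment, N m; "width": finger opening in mm; "gripper_force": force on a finger pad.
Only numpy, scipy, OpenCV 4.12 (cv2) and the standard library are available. Lean on these libraries where they do the work, as an engineer would, in place of code of your own. Each camera call takes 0.05 s, during which the arm holds its last target. There are 200 camera calls.

## Task

Slide the spice mill along its rods, all the way to the rubber stops at the end where the tin sieve stands. Only then press the spring plunger on top of the mill half-way down, so that the top of its cap is level with the top of the thin steel pin beside it, and finish while still holding it down there: the mill runs only while it is held. Never push the plunger right down to the bottom, and leave the sieve, the canister and everything else on the counter where they stand.

Things in the scene. Friction and masses are not known exactly. Their poses are not given: they have to be found in the camera images.
- frame: fixed slide frame: wooden base board 180 (x) x 400 (y) x 12 mm, an upright plate 165 mm high at each y end and two steel rods between them along y (axes 152 mm up). Origin: centre of the board's underside, on the counter; z up, y along the rods, robot at the -x side; turned by up to 0.3 rad. Bays on the board at y = +120 and -120 mm: the sieve stands in one, the canister in the other
- mill (a joint): position (m) of the spice mill along the rods, 0 in the middle of the frame, growing towards the frame's +y; rubber stops on the rods end its way at -0.12 and +0.12, where its spout is over the bay. At the start it is near the middle. It slides with about 3 N of friction and stays where it is left
- mill_grip (a point): centre of the black grip fin on the mill's top, the handle to slide it by: 34 (frame x) x 20 (frame y: pinch it this way) x 50 mm high, top 235 mm above the counter. The mill's steel housing is 150 x 76 x 60 mm, its flat top 185 mm up; the fin is 45 mm to the -x side of its middle, the plunger 83 mm from the fin towards +x
- mill_spout (a point): centre of the lower end of the outlet spout under the mill, below the middle of the housing, 100 mm above the counter
- plunger_top (a point): centre of the top of the plunger's round black cap (diameter 40 mm, 12 mm thick) on the mill's top; the cap's top is 55 mm above the housing's top (240 mm above the counter) when free. It goes straight down when pressed
- plunger (a joint): how far the plunger is pressed down (m): 0 free, 0.036 at the bottom, 0.018 half-way (cap level with the pin). A spring pushes it back up: about 4.4 N at the start of its travel, 8.4 N half-way, 12.3 N at the bottom
- pin_top (a point): top of the thin steel gauge pin (diameter 6 mm) that stands on the mill's top, 31 mm from the plunger's axis towards the frame's +y; it is 37 mm high, so level with the cap's top when the plunger is half-way down (222 mm above the counter)
- sieve_center (a point): centre, half-way up, of the small tin sieve: an open round metal cup on three short feet, diameter 88 mm, 55 mm high, with a mesh floor and a thin straight handle; it is loose and stands on the board in one of the two bays
- canister_center (a point): centre, half-way up, of the closed round ceramic canister with a knobbed lid, diameter 86 mm, 79 mm high; loose, in the other bay. The mill passes over it and over the sieve without touching
- stopper_center (a point): centre of the loose glass cruet stopper standing head down on the board near the middle of the frame, diameter 32 mm, 40 mm high
- cruet_center (a point): centre of the glass cruet on the counter, diameter 72 mm, 122 mm high
- oil_center (a point): centre of the oil bottle, diameter 64 mm, 200 mm high
- mug_center (a point): centre of the white mug, diameter 80 mm, 90 mm high
- pepper_center (a point): centre of the turned wooden pepper mill, diameter 54 mm, 145 mm high
- bowl_center (a point): centre of the low earthenware bowl, diameter 110 mm, 45 mm high

How it is judged (in metres and radians):
On the way, in this order (a step that is already met when the one before it is completed fails the run):
1. the mill stands at the stops at the sieve's end, the plunger not pressed (((y of sieve_center in the frame of frame above 0 m and value of joint mill above 0.114 m) or (y of sieve_center in the frame of frame below 0 m and value of joint mill below -0.114 m)) and value of joint plunger below 0.008 m), for 0.2 s.
2. the plunger is held half-way down by the robot, the mill still at the stops (((y of sieve_center in the frame of frame above 0 m and value of joint mill above 0.114 m) or (y of sieve_center in the frame of frame below 0 m and value of joint mill below -0.114 m)) and value of joint plunger between 0.012 and 0.024 m and contact force between any of the fingers, the arm and plunger above 3 N), for 0.5 s.
At the end, for the whole second after the job is handed in: the mill is within 6 mm of its stop at the sieve's end, and the robot holds the plunger pressed 18 mm, give or take 6 mm, pushing on it with more than 3 N (all of step 2); the arm keeps its last pose, push and grip.
It fails at once if the plunger is pressed (more than 9 mm) before the mill is at the stop at the sieve's end (value of joint plunger above 0.009 m and not ((y of sieve_center in the frame of frame above 0 m and value of joint mill above 0.114 m) or (y of sieve_center in the frame of frame below 0 m and value of joint mill below -0.114 m))).
It fails at once if the plunger is pushed to the bottom (more than 32 mm) (value of joint plunger above 0.032 m).
It fails at once if the sieve, canister or glass stopper is moved more than 20 mm (distance of any of sieve_center, canister_center, stopper_center from where it was at the start of the episode above 0.02 m).
It fails at once if the cruet, oil bottle, mug, pepper mill or bowl is moved more than 20 mm (distance of any of cruet_center, oil_center, mug_center, pepper_center, bowl_center from where it was at the start of the episode above 0.02 m).
It also fails if it takes over 48 s, if anything falls off the work surface, if the arm or the gripper's body presses on something with over 40 N, if the wrist force passes 120 N, or if a joint passes its speed limit or range.

## Working session

There is one attempt and no reset: what is moved stays moved. The work goes in short steps, Python scripts to look and compute and a shell command to move; the robot and the scene stay as the last step left them, time stands still between calls to the robot, and variables do not carry over. Pictures are saved under pics/ and viewed, at most 10 in all, crops included, and the job is handed in when it is done.

```bash
mkdir -p pics; cat > h.py <<'E'
import numpy as np, cv2
from bench import r
def shot(n):
    p,d=r.read_camera(n); np.savez(f'pics/{n}.npz',p=p,d=d); return p,d
def cloud(n,d):
    i=r.camera_info(n);K=np.array(i['camera_matrix']);V=np.array(i['view'])
    v,u=np.mgrid[:480,:640]; x=(u-K[0,2])/K[0,0]*d; y=(v-K[1,2])/K[1,1]*d
    P=np.stack([x,-y,-d,np.ones_like(d)],-1)@np.linalg.inv(V).T
    P[d==0]=np.nan
    return P[...,:3]
E
python3 - <<'E'
from h import *
for n in('scene','top'):
    p,d=shot(n); cv2.imwrite(f'pics/{n}1.png',p[...,::-1]); i=r.camera_info(n); print(i)
o=r.get_obs();print(o['time'],o['tcp_pos'],o['tcp_rot'],o['width'])
E
```

```text
{'camera_matrix': array([[504.77958258,   0.        , 324.40310525],
       [  0.        , 504.77958258, 241.4197466 ],
       [  0.        ,   0.        ,   1.        ]]), 'view': array([[ 4.97560027e-01,  8.67414225e-01,  5.15576464e-03,
        -3.05468288e+02],
       [-4.54232915e-01,  2.55481029e-01,  8.53464646e-01,
         1.05994836e+02],
       [ 7.38990175e-01, -4.26991811e-01,  5.21125240e-01,
        -1.66067761e+03],
       [ 0.00000000e+00,  0.00000000e+00,  0.00000000e+00,
         1.00000000e+00]])}
{'camera_matrix': array([[589.76067139,   0.        , 318.87995442],
       [  0.        , 589.76067139, 239.05119339],
       [  0.        ,   0.        ,   1.        ]]), 'view': array([[-2.60742539e-02, -9.99645457e-01, -5.39377575e-03,
         5.57470487e+01],
       [ 9.94551277e-01, -2.64854162e-02,  1.00827971e-01,
        -6.06216717e+02],
       [-1.00935079e-01, -2.73537245e-03,  9.94889254e-01,
        -1.46594300e+03],
       [ 0.00000000e+00,  0.00000000e+00,  0.00000000e+00,
         1.00000000e+00]])}
0.1 [209.5165504  562.10400504 301.64574941] [[-9.37018145e-01  3.49279974e-01 -7.04439001e-04]
 [ 3.49280665e-01  9.37016855e-01 -1.55928923e-03]
 [ 1.15442717e-04 -1.70712922e-03 -9.99998536e-01]] 87.6061416154002
```

View pics/scene1.png

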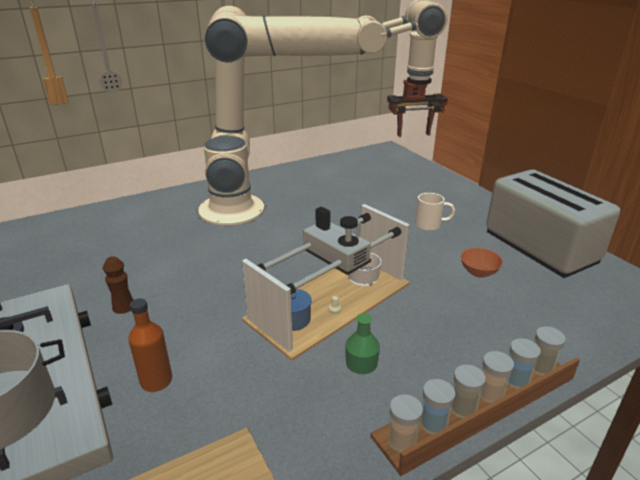

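View pics/top1.png

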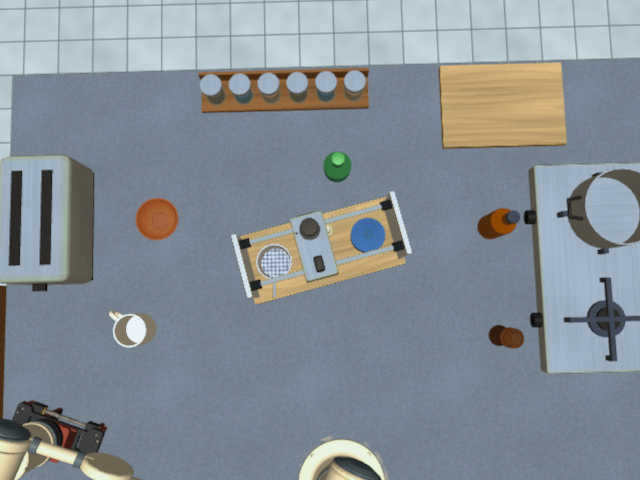

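The scene picture shows the mill near mid-frame. The top picture shows the fin at about (319,263), the cap at (310,228), the sieve at (275,261) on the left (+y) side, and the canister at (368,235). Next I measure these.

```bash
python3 - <<'E'
from h import *
z=np.load('pics/top.npz');p,d=z['p'],z['d'];P=cloud('top',d)
def reg(u0,u1,v0,v1,lo,hi):
    Q=P[v0:v1,u0:u1].reshape(-1,3);Q=Q[(Q[:,2]>lo)&(Q[:,2]<hi)];return Q
def show(n,Q):
    c,s,a=cv2.minAreaRect(Q[:,:2].astype(np.float32)); print(n,len(Q),Q.mean(0).round(1),'rect',np.round(c,1),np.round(s,1),round(a,1))
show('fin',reg(305,335,248,280,225,245))
show('cap',reg(295,325,212,245,230,250))
show('housing',reg(285,345,205,285,178,192))
show('plateL',reg(225,262,225,305,158,172)); show('plateR',reg(382,418,185,260,158,172))
show('canister',reg(345,390,215,258,60,85))
show('sieve',reg(250,295,240,283,50,72))
c=p[190:300,230:420,::-1];cv2.imwrite('pics/crop1.png',cv2.resize(c,None,fx=4,fy=4,interpolation=cv2.INTER_CUBIC))
E
```

```text
fin 137 [533.   41.6 233.7] rect [533.5  41.7] [33.4 19.6] 14.5
cap 261 [613.7  61.5 239.4] rect [614.4  61.2] [37.3 39.9] 88.9
housing 1692 [572.6  51.3 184.4] rect [578.   52.9] [151.7  75.7] 13.8
plateL 228 [538.5 202.3 163.1] rect [540.3 193.2] [144.8  64.8] 13.3
plateR 259 [ 617.7 -134.8  163.5] rect [ 627.2 -139.4] [ 63.2 146.2] 88.2
canister 896 [610.7 -79.6  74.3] rect [611.8 -88.9] [ 83.6 103. ] 6.4
sieve 193 [557.9 163.7  62.3] rect [552.  162.7] [ 82.8 102.7] 4.0
```

View pics/crop1.png

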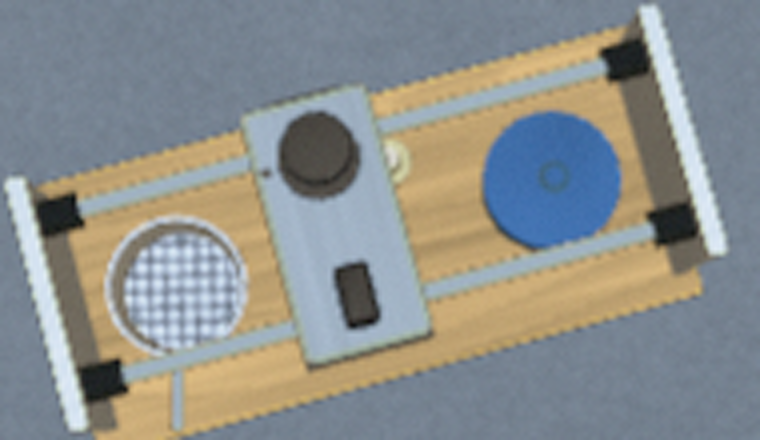

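The crop shows the fin at (357,295), the cap at (318,150), the pin at (265,173) and the sieve at (177,285). The frame is turned by 13.8° (0.24 rad). The fin top is at (533.5, 41.7, 234) and the cap at (614, 61, 239), and both heights match what was given. The mill has to go towards +y. I raise, turn and approach.

```bash
python3 -m inch '0 0 -0.04 -0.08; 0 0 -0.04 -0.08; 0 0 -0.04 -0.08; 0 0 -0.04 -0.08; 0 0 -0.04 -0.08; -0.04 -0.12 0 0; -0.04 -0.12 0 0; -0.04 -0.12 0 0; -0.04 -0.12 0 0; -0.04 -0.12 0 0; -0.04 -0.12 0 0; -0.04 -0.12 0 0' 80
cat >> h.py <<'E'
def to(x,y,z):
    o=r.get_obs();R=o['tcp_rot'];D=np.array([x,y,z])-o['tcp_pos']
    yaw=np.degrees(np.arctan2(R[1,1],R[0,1]))
    print('t',o['time'],'tcp',o['tcp_pos'].round(1),'yaw',yaw.round(2),'F',np.round(o['contact_force'],1),'w',round(o['width'],1),'go',(R.T@D/300).round(4),'turn to 103.8',round(-np.radians(103.8-yaw)/1.5,4))
E
python3 -c "from h import *; to(533.5,41.7,275)"
```

```text
time: 1.3
tcp_pos: [352.3, 336.5, 362.2]
tcp_rot: [[-0.971, -0.241, -0.0], [-0.241, 0.971, -0.0], [0.001, -0.0, -1.0]]
contact_force: [0.4, 0.7, 0.5]
width: 80.4
gripper_force: 0.0
t 1.3 tcp [352.3 336.5 362.2] yaw 103.95 F [0.4 0.7 0.5] w 80.4 go [-0.3497 -1.0991  0.2908] turn to 103.8 0.0017
```

```bash
python3 -m inch '-0.039 -0.12 0 0; -0.039 -0.12 0 0; -0.039 -0.12 0 0; -0.039 -0.12 0 0; -0.039 -0.12 0 0; -0.039 -0.12 0 0; -0.039 -0.12 0 0; -0.039 -0.12 0 0; -0.038 -0.12 0 0; 0 -0.019 0 0; 0 0 0 0'
python3 -c "from h import *; to(533.5,41.7,275)"
```

```text
time: 2.4
tcp_pos: [533.2, 42.3, 361.8]
tcp_rot: [[-0.971, -0.239, -0.002], [-0.239, 0.971, 0.0], [0.002, 0.001, -1.0]]
contact_force: [0.4, 0.5, 0.2]
width: 79.8
gripper_force: 0.0
t 2.4 tcp [533.2  42.3 361.8] yaw 103.81 F [0.4 0.5 0.2] w 79.8 go [-0.0009 -0.0023  0.2894] turn to 103.8 0.0002
```

Now I lower and close on the fin.

```bash
python3 -m inch '0 0 0.06 0; 0 0 0.06 0; 0 0 0.06 0; 0 0 0.06 0; 0 0 0.03 0; 0 0 0.018 0; 0 0 0 0; 0 0 0 0'; python3 -m inch '0 0 0 0; 0 0 0 0; 0 0 0 0; 0 0 0 0; 0 0 0 0; 0 0 0 0; 0 0 0 0; 0 0 0 0; 0 0 0 0; 0 0 0 0' 15
```

```text
time: 3.2
tcp_pos: [533.2, 43.5, 277.2]
tcp_rot: [[-0.97, -0.241, 0.001], [-0.241, 0.97, 0.0], [-0.001, -0.0, -1.0]]
contact_force: [-0.1, -0.3, -0.1]
width: 80.1
gripper_force: 0.0
time: 4.2
tcp_pos: [533.2, 42.8, 276.2]
tcp_rot: [[-0.971, -0.24, 0.0], [-0.24, 0.971, -0.001], [-0.0, -0.001, -1.0]]
contact_force: [2.0, -2.4, -0.7]
width: 20.1
gripper_force: 30.0
```

The fin is held (20.1 mm). I slide along tool +y.

```bash
python3 -m inch '0 0.03 0 0; 0 0.04 0 0; 0 0.04 0 0; 0 0.04 0 0; 0 0.04 0 0; 0 0.04 0 0; 0 0.03 0 0; 0 0.02 0 0; 0 0 0 0; 0 0 0 0'; python3 -m inch '0 0.01 0 0; 0 0.01 0 0; 0 0.01 0 0; 0 0 0 0; 0 0 0 0'
```

```text
time: 5.2
tcp_pos: [512.7, 125.5, 276.2]
tcp_rot: [[-0.97, -0.242, -0.0], [-0.242, 0.97, 0.001], [-0.0, 0.001, -1.0]]
contact_force: [2.2, 3.1, -1.6]
width: 19.9
gripper_force: 30.0
time: 5.7
tcp_pos: [510.7, 133.6, 276.2]
tcp_rot: [[-0.971, -0.241, 0.0], [-0.241, 0.971, 0.0], [-0.0, 0.0, -1.0]]
contact_force: [3.9, 0.1, -1.9]
width: 19.6
gripper_force: 30.0
```

```bash
python3 -m inch '0 0.01 0 0; 0 0.01 0 0; 0 0.01 0 0; 0 0 0 0; 0 0 0 0'; python3 -m inch '0 0.01 0 0; 0 0.01 0 0; 0 0 0 0; 0 0 0 0'
```

```text
time: 6.2
tcp_pos: [509.1, 140.3, 276.2]
tcp_rot: [[-0.971, -0.239, 0.001], [-0.239, 0.971, -0.003], [-0.0, -0.004, -1.0]]
contact_force: [6.9, -9.7, -3.2]
width: 20.0
gripper_force: 30.0
time: 6.6
tcp_pos: [509.0, 141.1, 276.1]
tcp_rot: [[-0.973, -0.232, 0.003], [-0.232, 0.973, -0.014], [0.0, -0.014, -1.0]]
contact_force: [12.4, -30.4, -3.2]
width: 20.1
gripper_force: 30.1
```

```bash
python3 - <<'E'
from h import *
p,d=shot('top');cv2.imwrite('pics/crop2.png',cv2.resize(p[190:310,225:345,::-1],None,fx=5,fy=5,interpolation=cv2.INTER_CUBIC))
to(0,0,0)
E
```

```text
t 6.65 tcp [509.  141.1 276.1] yaw 103.44 F [ 11.9 -29.4  -2.4] w 20.2 go [ 1.7594 -0.0502  0.9211] turn to 103.8 -0.0042
```

The mill is firm against something, with about 30 N after about 101 mm of travel, which is what I expected for the stops. I relax the push, release, rise and check.

```bash
python3 -m inch '0 -0.008 0 0; 0 -0.006 0 0; 0 0 0 0; 0 0 0 0'; python3 -m inch '0 0 0 0; 0 0 0 0; 0 0 0 0; 0 0 0 0; 0 0 -0.05 0; 0 0 -0.08 0; 0 0 -0.08 0; 0 0 -0.08 0; -0.1 0 0 0; -0.1 0 0 0; 0 0 0 0; 0 0 0 0' 60
python3 - <<'E'
from h import *
p,d=shot('scene');cv2.imwrite('pics/s3.png',cv2.resize(p[180:350,230:430,::-1],None,fx=3.5,fy=3.5,interpolation=cv2.INTER_CUBIC))
p,d=shot('top');cv2.imwrite('pics/t3.png',cv2.resize(p[170:310,215:415,::-1],None,fx=4,fy=4,interpolation=cv2.INTER_CUBIC))
# expected cap: fin + 83 mm along frame x, fin = release tcp
R=r.get_obs()['tcp_rot']; print(R.round(3)); to(588.7,160,331)
E
```

```text
time: 7.05
tcp_pos: [509.1, 140.5, 276.1]
tcp_rot: [[-0.972, -0.237, 0.002], [-0.237, 0.972, -0.006], [-0.0, -0.007, -1.0]]
contact_force: [7.9, -14.6, -2.2]
width: 20.2
gripper_force: 30.0
time: 8.25
tcp_pos: [566.3, 158.6, 363.3]
tcp_rot: [[-0.97, -0.241, -0.001], [-0.241, 0.97, -0.0], [0.001, 0.0, -1.0]]
contact_force: [-0.2, 0.1, 0.3]
width: 59.8
gripper_force: 0.0
[[-0.971 -0.241  0.001]
 [-0.241  0.971  0.   ]
 [-0.001  0.    -1.   ]]
t 8.35 tcp [565.6 158.3 364.2] yaw 103.95 F [ 0.2  0.4 -0.5] w 59.7 go [-0.0759 -0.0131  0.1108] turn to 103.8 0.0017
```

View pics/s3.png

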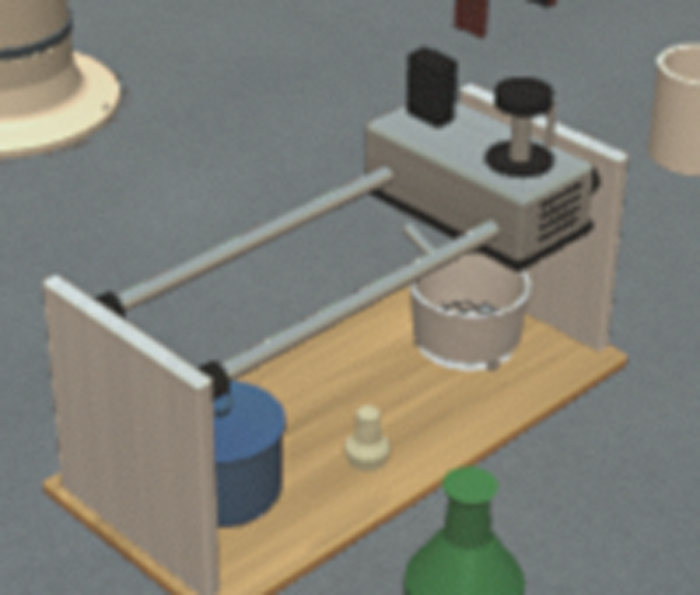

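View pics/t3.png

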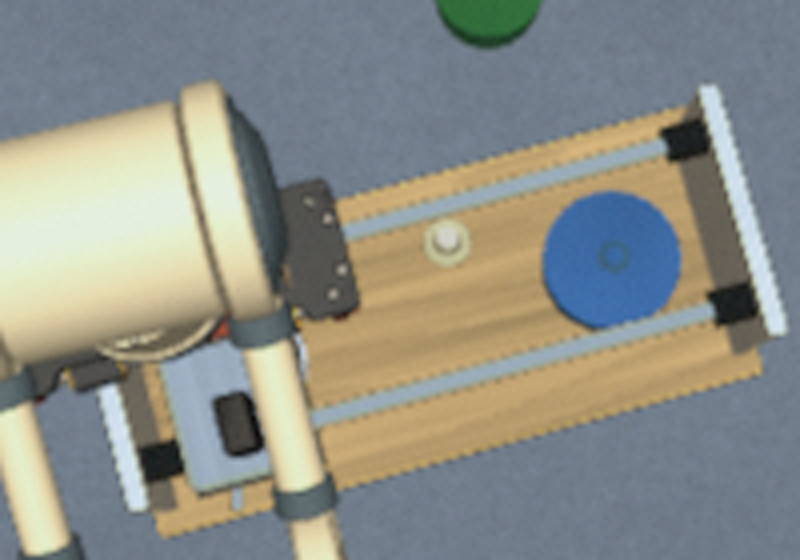

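The mill's housing is against the stops at the sieve end: crop (595,180) in the scene view, and housing edge (165,365) against the stop (180,455) in the top view. The cap is up and free, at scene pixel about (379,205). Nothing else has moved. I measure the cap and close the fingers.

```bash
python3 - <<'E'
from h import *
d=np.load('pics/scene.npz')['d'];P=cloud('scene',d)
Q=P[198:218,366:394].reshape(-1,3);Q=Q[(Q[:,2]>236)&(Q[:,2]<246)]
c=cv2.minEnclosingCircle(Q[:,:2].astype(np.float32));print(len(Q),Q.mean(0).round(1),c)
Q=P[190:215,342:365].reshape(-1,3);Q=Q[(Q[:,2]>231)&(Q[:,2]<242)];print('fin',len(Q),Q.mean(0).round(1))
E
python3 -m inch '0 0 0 0; 0 0 0 0; 0 0 0 0; 0 0 0 0; 0 0 0 0; 0 0 0 0' 0
python3 -c "from h import *; to(589.6,160.3,331)"
```

```text
124 [592.3 157.  239.8] ((591.1962280273438, 158.80906677246094), 20.52941131591797)
fin 60 [511.9 137.5 234.3]
time: 8.95
tcp_pos: [566.3, 158.4, 363.2]
tcp_rot: [[-0.971, -0.241, -0.0], [-0.241, 0.971, 0.0], [0.0, 0.0, -1.0]]
contact_force: [-0.5, -0.2, -0.1]
width: 15.3
gripper_force: 0.0
t 8.95 tcp [566.3 158.4 363.2] yaw 103.93 F [-0.5 -0.2 -0.1] w 15.3 go [-0.077  -0.0124  0.1074] turn to 103.8 0.0016
```

```bash
python3 -m inch '-0.04 -0.012 0 0; -0.039 0 0 0; 0 0 0 0; 0 0 0.05 0; 0 0 0.04 0; 0 0 0 0; 0 0 0 0'
python3 -c "from h import *; to(590,160.2,321)"
```

```text
time: 9.65
tcp_pos: [589.8, 160.5, 336.0]
tcp_rot: [[-0.971, -0.241, -0.001], [-0.241, 0.971, -0.0], [0.001, 0.0, -1.0]]
contact_force: [-1.1, 0.1, -0.2]
width: 0.5
gripper_force: 0.0
t 9.65 tcp [589.8 160.5 336. ] yaw 103.94 F [-1.1  0.1 -0.2] w 0.5 go [-0.0003 -0.0012  0.0498] turn to 103.8 0.0016
```

```bash
python3 -m inch '0 0 0.02 0; 0 0 0.02 0; 0 0 0.014 0; 0 0 0 0; 0 0 0 0; 0 0 0 0'; python3 -m inch '0 0 0.01 0; 0 0 0.01 0; 0 0 0.01 0; 0 0 0.01 0; 0 0 0 0; 0 0 0 0; 0 0 0 0'
```

```text
time: 10.25
tcp_pos: [590.2, 160.6, 320.4]
tcp_rot: [[-0.971, -0.241, 0.0], [-0.241, 0.971, 0.0], [-0.0, -0.0, -1.0]]
contact_force: [0.3, -0.4, 2.4]
width: 0.5
gripper_force: 1.0
time: 10.95
tcp_pos: [590.2, 160.6, 308.9]
tcp_rot: [[-0.971, -0.241, 0.001], [-0.241, 0.971, 0.0], [-0.001, -0.0, -1.0]]
contact_force: [-1.8, -0.4, 6.7]
width: 0.4
gripper_force: 3.2
```

Contact came at about 320, and 6.7 N at 309 fits the spring. About 7 mm more to go.

```bash
python3 -m inch '0 0 0.008 0; 0 0 0.008 0; 0 0 0.007 0; 0 0 0 0; 0 0 0 0; 0 0 0 0; 0 0 0 0; 0 0 0 0; 0 0 0 0'
python3 - <<'E'
from h import *
p,d=shot('scene');cv2.imwrite('pics/s4.png',cv2.resize(p[180:280,320:430,::-1],None,fx=5,fy=5,interpolation=cv2.INTER_CUBIC))
to(590,160.2,302)
E
```

```text
time: 11.85
tcp_pos: [590.2, 160.5, 302.5]
tcp_rot: [[-0.971, -0.241, 0.002], [-0.241, 0.971, 0.0], [-0.002, -0.0, -1.0]]
contact_force: [-2.4, -0.7, 7.8]
width: 0.4
gripper_force: 3.9
t 11.9 tcp [590.1 160.5 302.5] yaw 103.93 F [-2.2  0.   7.8] w 0.4 go [ 0.0007 -0.001   0.0016] turn to 103.8 0.0016
```

View pics/s4.png

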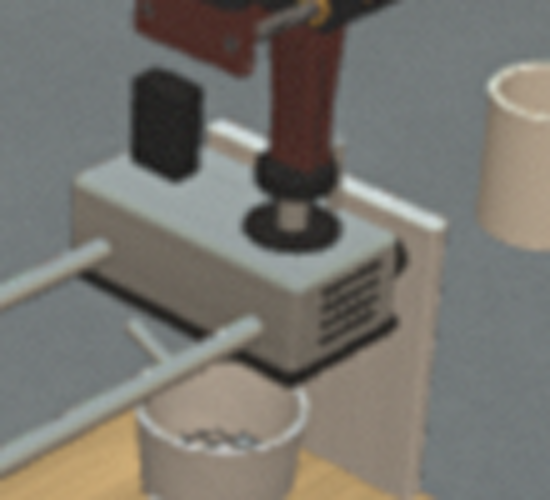

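The closed fingers hold the cap about half-way down (crop (297,175)), with 7.8 N and about 17.5 mm pressed. The mill is still at its stops and the sieve hasn't moved. I hand it in.

```bash
python3 -m inch '0 0 0 0; 0 0 0 0; 0 0 0 0' && python3 -c "from bench import r; print(r.sign_off())"
```

```text
time: 12.2
tcp_pos: [590.1, 160.6, 302.5]
tcp_rot: [[-0.971, -0.241, 0.002], [-0.241, 0.971, 0.0], [-0.002, -0.0, -1.0]]
contact_force: [-0.9, -1.1, 8.3]
width: 0.5
gripper_force: 3.9
the job is handed in; nothing more can be done
None
```

The job is handed in at 12.2 s: the mill stands at the sieve-end stops, the plunger is held about 17.5 mm down with about 8 N, and nothing else on the counter was seen to move; no verdict came back.

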